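# Zero the specimen scale with its recessed tare key

## Robot

A 7-joint arm with a two-finger parallel gripper is mounted at the origin on the work surface. World frame = base frame: x ahead of the robot, y to its left, z up, the work surface at z = 0. Lengths are in m, angles in rad, forces in N, time in s.
With the tool pointing down it reaches from about 0.4 to 0.875 m from the base axis. Payload 19.3 kg.
Tool frame: the origin (TCP) lies at the very end of the fingers, on their centre line; the grasp point (between the pads) lies 19 mm behind it; z points along the fingers, y is the line along which they close (so a half turn about z gives the same grasp; the last joint's range is limited). The gripper opens to 85 mm and grips with 20 to 120 N. Pads are 22 mm wide; open, the fingers measure 114 mm over their backs; the gripper's body (76 mm by 85 mm) begins 54 mm behind the grasp point. The pads swing forward as they close: fully open they stand 13 mm farther back than shut.
Start: joints at [1.257, 0.521, -0.036, 1.599, 0.021, 1.021, -0.113], TCP at [0.151, -0.607, 0.231] pointing down, gripper open.
Joint ranges: [-2.91, 2.91], [-0.3, 2.13], [-1.5, 1.42], [0.17, 2.43], [-1.26, 4.41], [0.16, 1.93], [-2.52, 2.52]. Speed limits (rad/s): [1.89, 1.89, 2.39, 2.39, 3.01, 3.01, 3.01].

## Interface

Orientations are given as [roll, pitch, yaw] about the fixed x, y, z axes, in that order (R = Rz(yaw) Ry(pitch) Rx(roll)).
In Python, from workcell import monitor, optics, job_done gives the robot as it stands.
- The arm moves only by the shell command python3 -m handwheel 'ROWS' [FORCE]. ROWS is JSON, a list of rows, each an object of numbers: "dx", "dy", "dz": the shift along the tool's x, y, z in cm; "wx", "wy", "wz": the turn, a rotation vector about the tool's x, y, z in rad; "claw": the opening in per cent of the stroke, from 0 (shut) to 100 (fully open). A call has 1 to 8 rows; each row shifts and turns the commanded pose from where the row before left it, along the tool's axes as they then stand; what a row does not reach is not made up. A row lasts 1/8 s, in which the tool goes at most 62.5 mm and 10.7 degrees, less where a joint would pass 70% of its speed; a pose out of reach is approached as far as the arm can. A call with a gripper value outside its range is refused whole. The fingers move at their own pace and stop on an object; FORCE is the grip in N (left out, the last holds). Time passes only in rows, so rows that do not move let the fingers close. It gives the time, the measured TCP pose, the force, the opening and the grip force at its end, in the units of the state.
- monitor.observe(): the state, without advancing time (a new reading comes with each control period).
- optics.grab_frame(name): name is "scene" or "top" or "wrist"; returns a dict with "frame" (384x512x3 uint8, blue, green, red), "fovy" (degrees; the focal length in pixels is half the picture's height over the tangent of half this angle, whatever the lens; pixels are square), "cx", "cy" (the principal point, pixels), "R" (3x3) and "t" (3): a world point X has camera coordinates R X + t. Camera axes: x right, y down, z forward; pixel columns grow to the right and rows downward; lengths in m; the calibration is good to about 2 mm. A picture is of the moment at which its call begins. There is no depth.
- job_done(): hands the job in; it is judged then, once.
Trained networks look in the newest picture that a camera, given by its name, has taken for a name from the list of things; names that differ only in an ending like _2 or _b are one class to them, and where a whole thing is asked for, a point or a joint stands for the part that bears it (a point fixed in the world has none). Each returns a list of dicts, best first, with "p" (0 to 1); they miss things now and then, are a little off and sometimes report something else, mostly with a low value. They report only what shows in the picture. A call takes as long as a camera call.
- optics.masks_of(name, camera): "region" (384x512 bool, what is visible of it) and "rect" ([left, top, width, height] in pixels, round what is visible of it).
The state is a dict: "clock": time; "qpos": joint angles; "qd": joint speeds; "joint_efforts": joint torques, N m; "position": TCP position; "tool_rot": TCP orientation; "force": force on the tool from outside, world axes, zero at the start; "moment": the same for the moment, N m; "grip_width": finger opening in m; "finger_force": force on a finger pad.
Only numpy, scipy, OpenCV 4.12 (cv2) and the standard library are available. Lean on these libraries where they do the work, as an engineer would, in place of code of your own. Each camera call takes 0.05 s, during which the arm holds its last target. There are 200 camera calls.

## Task

The empty specimen pot is already standing on the bench scale, so zero the scale: with the fingertips push the yellow guard fully open by its rib, reach down into the well it uncovers, press the sunken green tare key all the way down for a moment, and let it come back up. Then push the guard fully closed over the well again and move clear. Only push, never pinch the guard's rib between the fingers; do not press the red key, and leave the pot and the two lidded jars beside the scale where they stand.

Things in the scene. Friction and masses are not known exactly. Their poses are not given: they have to be found in the camera images.
- scale: white and grey bench scale, 300 (x) x 240 (y) mm, fixed; origin at the centre of its underside, x from the key deck in front to the steel pan behind, y to its left, z up. Deck top at 60 mm, with two round wells. Pan 160 x 190 mm, centre at x = +60, top at 74 mm. Two 6 mm high rails along y, 28.5 mm either side of the wells' centres, and a 3 mm high black display strip stand on the deck
- tare_well (a point): centre of the mouth of the tare well, level with the deck top (60 mm above the counter), axes as the scale's; in the scale's frame at (-90, -20, 60) mm. The well is straight-walled, 42 mm in diameter
- tare_top (a point): centre of the top of the green tare key, a disc 36 mm in diameter, 20 mm below the mouth of its well; hidden under the guard until that is opened
- tare (a joint): travel of the green tare key: 0 up, 0.006 m fully down; spring-loaded, about 5 N to push fully down, comes back up by itself
- power_well (a point): centre of the mouth of the other well, of the same size, uncovered, 65 mm from the tare well towards the scale's -y; the red power key (same as the green one) lies 20 mm down in it
- power (a joint): travel of the red power key: 0 up, 0.006 m fully down; not to be pressed
- guard (a joint): sliding of the yellow guard: 0 fully closed over the tare well, grows towards the scale's +y, 0.052 m fully open (firm stops at both ends); about 1.5 N of friction, stays where it is left; may start up to 12 mm open
- guard_rib (a point): centre of the top edge of the guard's upright rib, axes as the scale's. The guard is a yellow plate 52 (x) x 50 (y) x 4 mm lying just above the deck, centred over the tare well when closed (joint 0); the rib stands across its middle, 40 (x) x 8 (y) mm, and rises 16 mm above the plate. Push the rib sideways along y
- pot_mid (a point): centre, half-way up, of the open white specimen pot on the pan, 62 mm across the mouth, 58 mm high, about 30 g, loose
- jar_left_mid (a point): centre, half-way up, of the loose specimen jar with the orange lid beside the scale on its +y side, 60 mm across, 58 mm high
- jar_right_mid (a point): the same for the jar with the blue lid on the scale's -y side

How it is judged:
On the way, in this order (a step that is already met when the one before it is completed fails the run):
1. the guard is pushed open (at least 44 of 52 mm) (value of joint guard above 0.044 m), for 0.1 s.
2. the green tare key is pressed all the way down (at least 4.8 of 6 mm) (value of joint tare above 0.0048 m), for 0.1 s.
At the end, for the whole second after the job is handed in: the guard is closed again (within 5 mm), both keys are up, the pot stands upright on the pan within 12 mm of where it stood and the jars within 15 mm of where they stood (value of joint guard below 0.005 m and value of joint each of tare, power below 0.0015 m and distance of pot_mid from where it was at the start of the episode below 0.012 m and angle between pot_mid's own z axis and vertical below 0.1 rad and distance of each of jar_left_mid, jar_right_mid from where it was at the start of the episode below 0.015 m); the robot touches nothing.
It fails at once if the red power key is pressed (over 3 mm) (value of joint power above 0.003 m).
It fails at once if the pot is shoved, lifted or tipped (over 12 mm or 0.3 rad) (distance of pot_mid from where it was at the start of the episode above 0.012 m or angle between pot_mid's own z axis and vertical above 0.3 rad).
It fails at once if the guard's rib is pinched between the fingers (contact force between the fingers and guard above 0.5 N and y of the grasp point in the frame of guard_rib between -0.006 and 0.006 m and z of the grasp point in the frame of guard_rib below 0.016 m).
It fails at once if a jar is moved or lifted (over 15 mm) (distance of any of jar_left_mid, jar_right_mid from where it was at the start of the episode above 0.015 m).
It also fails if it takes over 48 s, if anything falls off the work surface, if the arm or the gripper's body presses on something with over 40 N, if the wrist force passes 120 N, or if a joint passes its speed limit or range.

## Working session

There is one attempt and no reset: what is moved stays moved. The work goes in short steps, Python scripts to look and compute and a shell command to move; the robot and the scene stay as the last step left them, time stands still between calls to the robot, and variables do not carry over. Pictures are saved under pics/ and viewed, at most 10 in all, crops included, and the job is handed in when it is done.

```bash
mkdir -p pics
cat > h.py <<'E'
import numpy as np, cv2
from workcell import monitor, optics, job_done
def K(c):
    f=c["frame"].shape[0]/2/np.tan(np.radians(c["fovy"])/2); return f,c["cx"],c["cy"]
def proj(c,X):
    f,cx,cy=K(c); p=np.atleast_2d(X)@np.array(c["R"]).T+np.array(c["t"]); return np.c_[f*p[:,0]/p[:,2]+cx,f*p[:,1]/p[:,2]+cy]
def onplane(c,uv,z):
    f,cx,cy=K(c);R=np.array(c["R"]);o=-R.T@np.array(c["t"]);d=R.T@np.array([(uv[0]-cx)/f,(uv[1]-cy)/f,1]);return o+d*(z-o[2])/d[2]
E
python3 - <<'E'
from h import *
ims=[]
for n in("scene","top"):
    c=optics.grab_frame(n); cv2.imwrite(f"pics/{n}0.png",c["frame"])
    for k,z in(("scale",.06),("guard_rib",.08),("power",.04),("pot_mid",.05+.05),("jar_left_mid",.058),("jar_right_mid",.058)):
        for m in optics.masks_of(k,n)[:2]:
            ys,xs=np.nonzero(m["region"]); u=(xs.mean(),ys.mean())
            print(n,k,round(m["p"],2),m["rect"],np.round(onplane(c,u,z),3))
s=monitor.observe();print(s["position"],s["tool_rot"],s["clock"])
E
```

```text
scene scale 0.85 [183.3, 176.9, 141.1, 143.2] [0.703 0.099 0.06 ]
scene scale 0.46 [329.4, 252.6, 32.7, 36.5] [0.652 0.264 0.06 ]
scene guard_rib 0.81 [249.7, 187.2, 27.8, 22.8] [0.594 0.038 0.08 ]
scene power 0.41 [226.3, 197.1, 8.9, 5.6] [ 0.605 -0.045  0.04 ]
scene pot_mid 0.76 [231.4, 222.4, 36.8, 43.1] [0.726 0.096 0.1  ]
scene pot_mid 0.59 [227.4, 196.4, 7.2, 6.2] [ 0.655 -0.004  0.1  ]
scene jar_left_mid 0.63 [329.6, 251.9, 32.7, 38.5] [0.65  0.263 0.058]
scene jar_right_mid 0.79 [157.7, 217.5, 29.2, 40.6] [ 0.786 -0.061  0.058]
top scale 0.92 [172.9, 84.4, 157.4, 175.1] [0.65  0.069 0.06 ]
top guard_rib 0.66 [261.3, 189.8, 25.0, 30.0] [0.583 0.027 0.08 ]
top power 0.56 [293.4, 187.3, 18.5, 13.8] [ 0.615 -0.04   0.04 ]
top pot_mid 0.83 [216.7, 105.5, 34.4, 41.2] [0.741 0.103 0.1  ]
top jar_left_mid 0.73 [143.1, 169.2, 34.7, 28.8] [0.633 0.254 0.058]
top jar_right_mid 0.95 [307.5, 103.0, 25.1, 35.9] [ 0.768 -0.074  0.058]
[ 0.15084939 -0.6065484   0.2313198 ] [3.14153534e+00 7.24039373e-06 2.43768153e-01] 0.7
```

View pics/top0.png

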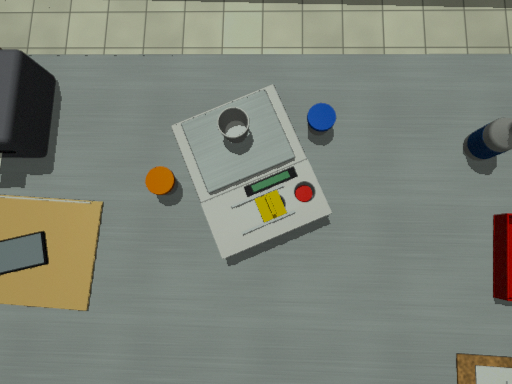

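View pics/scene0.png

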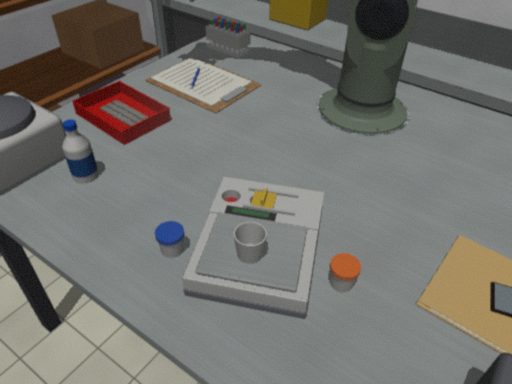

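The top view shows the scale turned about 23°, with the guard and rib at about (271,206) and the red key at (304,192). The pot is at (233,124) and the jars are at (160,181) and (321,117). The scene view agrees. Next I'll fit the scale's pose.

```bash
cat >> h.py <<'E'
from scipy.optimize import minimize
def fit(c,mask,x0):
    ct=max(cv2.findContours(mask.astype(np.uint8),0,2)[0],key=cv2.contourArea); hull=cv2.convexHull(ct)
    H=np.zeros(mask.shape,np.uint8);cv2.fillPoly(H,[hull],1)
    Hf=cv2.GaussianBlur(cv2.resize(H,None,fx=2,fy=2).astype(np.float32),(0,0),2)
    def cost(p):
        B=np.array([[sx*.15,sy*.12,z] for sx in(-1,1) for sy in(-1,1) for z in(0,.06)])
        uv=proj(c,toW(p,B)); M=np.zeros(Hf.shape,np.uint8)
        cv2.fillPoly(M,[cv2.convexHull(np.round(uv*2*16).astype(np.int32))],1,shift=4)
        return np.abs(cv2.GaussianBlur(M.astype(np.float32),(0,0),2)-Hf).sum()
    r=minimize(cost,x0,method="Nelder-Mead",options=dict(initial_simplex=np.array(x0)+np.array([[0,0,0],[.02,0,0],[0,.02,0],[0,0,.1]])));return r.x,r.fun
def toW(p,B):
    B=np.atleast_2d(B);co,si=np.cos(p[2]),np.sin(p[2]);return np.c_[p[0]+co*B[:,0]-si*B[:,1],p[1]+si*B[:,0]+co*B[:,1],B[:,2]]
def toS(p,X):
    d=np.atleast_2d(X)-[p[0],p[1],0];co,si=np.cos(p[2]),np.sin(p[2]);return np.c_[co*d[:,0]+si*d[:,1],-si*d[:,0]+co*d[:,1],d[:,2]]
E
python3 - <<'E'
from h import *
for n in("top","scene"):
    c=optics.grab_frame(n); m=optics.masks_of("scale",n)[0]
    p,f=fit(c,m["region"],[.65,.07,.4]); print(n,p.round(4),f)
    hsv=cv2.cvtColor(c["frame"],cv2.COLOR_BGR2HSV)
    red=cv2.inRange(hsv,(0,150,80),(8,255,255)); q=toS(p,onplane(c,(304.3,192.3),.04)) if n=="top" else 0
    g=optics.masks_of("guard_rib",n)[0]["region"];ys,xs=np.nonzero(g)
    print("power@",q,"guard",toS(p,onplane(c,(xs.mean(),ys.mean()),.068)),"well W",toW(p,[-.09,-.02,.06]))
    for k,z in(("pot_mid",.1),("jar_left_mid",.05),("jar_right_mid",.05)):
        ys,xs=np.nonzero(optics.masks_of(k,n)[0]["region"]);print(k,toS(p,onplane(c,(xs.mean(),ys.mean()),z)).round(3))
E
```

```text
top [0.662  0.0736 0.4144] 823.0923461914062
power@ [[-0.08915013 -0.08664085  0.04      ]] guard [[-0.08981668 -0.00988902  0.068     ]] well W [[0.58771358 0.01904801 0.06      ]]
pot_mid [[ 0.084 -0.004  0.1  ]]
jar_left_mid [[0.048 0.178 0.05 ]]
jar_right_mid [[ 0.04 -0.18  0.05]]
scene [0.6594 0.0745 0.415 ] 727.2301025390625
power@ 0 guard [[-0.08705109 -0.01022602  0.068     ]] well W [[0.58508422 0.01994345 0.06      ]]
pot_mid [[ 0.069 -0.007  0.1  ]]
jar_left_mid [[0.06  0.178 0.05 ]]
jar_right_mid [[ 0.056 -0.177  0.05 ]]
```

```bash
python3 -m handwheel '[{"wz":-0.171,"claw":0},{"dx":4.3,"dy":-2.5},{"dx":4.3,"dy":-2.5},{"dx":4.3,"dy":-2.5},{"dx":4.3,"dy":-2.5},{"dx":4.3,"dy":-2.5},{"dx":4.3,"dy":-2.5},{"dx":4.3,"dy":-2.5}]' 30
python3 -m handwheel '[{"dx":4.3,"dy":-2.5},{"dx":4.3,"dy":-2.5},{"dx":4.3,"dy":-2.5},{"dx":4.3,"dy":-2.5},{"dx":4.3,"dy":-2.5},{"dx":4.3,"dy":-2.5},{"dx":4.3,"dy":-2.5},{}]'
cat >> h.py <<'E'
P=[.661,.074,.415]
def where():
    s=monitor.observe();print("TCP in scale mm",(toS(P,s["position"])*1000).round(1),"rot",np.round(s["tool_rot"],3),"F",np.round(s["force"],1),"t",s["clock"],"w",s["grip_width"])
E
python3 -c "
from h import *
where()"
```

```text
TCP in scale mm [[-741.2 -417.1  231.3]] rot [-3.142 -0.     0.244] F [-0.4  0.2 -0.3] t 1.3 w 0.0851773317020112schema error: expected keys dx, dy, dz, wx, wy, wz, claw
schema error: expected keys dx, dy, dz, wx, wy, wz, claw
```

```bash
python3 -m handwheel '[{"dx":0,"dy":0,"dz":0,"wx":0,"wy":0,"wz":-0.171,"claw":0},{"dx":4.3,"dy":-2.5,"dz":0,"wx":0,"wy":0,"wz":0,"claw":0},{"dx":4.3,"dy":-2.5,"dz":0,"wx":0,"wy":0,"wz":0,"claw":0},{"dx":4.3,"dy":-2.5,"dz":0,"wx":0,"wy":0,"wz":0,"claw":0},{"dx":4.3,"dy":-2.5,"dz":0,"wx":0,"wy":0,"wz":0,"claw":0},{"dx":4.3,"dy":-2.5,"dz":0,"wx":0,"wy":0,"wz":0,"claw":0},{"dx":4.3,"dy":-2.5,"dz":0,"wx":0,"wy":0,"wz":0,"claw":0},{"dx":4.3,"dy":-2.5,"dz":0,"wx":0,"wy":0,"wz":0,"claw":0}]' 30
python3 -m handwheel '[{"dx":4.3,"dy":-2.5,"dz":0,"wx":0,"wy":0,"wz":0,"claw":0},{"dx":4.3,"dy":-2.5,"dz":0,"wx":0,"wy":0,"wz":0,"claw":0},{"dx":4.3,"dy":-2.5,"dz":0,"wx":0,"wy":0,"wz":0,"claw":0},{"dx":4.3,"dy":-2.5,"dz":0,"wx":0,"wy":0,"wz":0,"claw":0},{"dx":4.3,"dy":-2.5,"dz":0,"wx":0,"wy":0,"wz":0,"claw":0},{"dx":4.3,"dy":-2.5,"dz":0,"wx":0,"wy":0,"wz":0,"claw":0},{"dx":4.3,"dy":-2.5,"dz":0,"wx":0,"wy":0,"wz":0,"claw":0},{"dx":0,"dy":0,"dz":0,"wx":0,"wy":0,"wz":0,"claw":0}]'
python3 -c "
from h import *
where()"
```

```text
clock: 2.3
position: [0.3566, -0.3237, 0.2315]
tool_rot: [3.141, -0.0, 0.415]
force: [-0.9, 0.1, 0.1]
grip_width: 0.0004
finger_force: 0.0
clock: 3.3
position: [0.5622, -0.0398, 0.2311]
tool_rot: [-3.14, -0.001, 0.42]
force: [-0.7, -0.7, -0.8]
grip_width: 0.0002
finger_force: 0.0
TCP in scale mm [[-136.3  -64.3  231.1]] rot [-3.14e+00 -1.00e-03  4.20e-01] F [-0.7 -0.7 -0.8] t 3.3 w 0.0001881218763612618
```

Run:
```python
from h import *
c=optics.grab_frame("wrist"); im=c["frame"].copy()
for k in("guard_rib","power","scale"):
    for m in optics.masks_of(k,"wrist")[:1]:
        ys,xs=np.nonzero(m["region"]);u=(xs.mean(),ys.mean());print(k,m["p"],m["rect"],(toS(P,onplane(c,u,dict(guard_rib=.068,power=.04,scale=.06)[k]))*1000).round(1))
t=np.linspace(0,6.28,60)
for y in(-.02,-.085):
    uv=proj(c,toW(P,np.c_[-.09+.021*np.cos(t),y+.021*np.sin(t),.06+0*t]));cv2.polylines(im,[uv.round().astype(int)],1,(255,0,255))
r=proj(c,toW(P,np.array([[-.11,-.014,.081],[-.07,-.014,.081],[-.07,-.006,.081],[-.11,-.006,.081]])));cv2.polylines(im,[r.round().astype(int)],1,(255,0,0))
cv2.imwrite("pics/w1.png",im)
```

```text
guard_rib 0.93 [176.1, 99.5, 49.1, 53.3] [[-86.9 -11.1  68. ]]
power 0.94 [259.8, 111.2, 34.5, 35.2] [[-88.  -85.3  40. ]]
scale 0.94 [56.7, 0.0, 258.3, 187.1] [[-51.9  -0.3  60. ]]
```

View pics/w1.png

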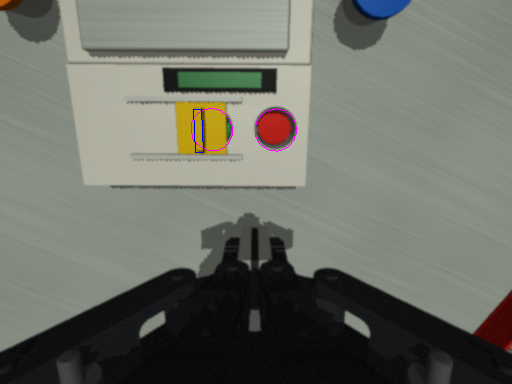

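The overlay fits to about 2 mm. The guard is centred at (201,129), about 9 mm open with a sliver of green showing, and the red key is at (276,129). Now I'll lower the fingers beside the rib.

```bash
python3 -m handwheel '[{"dx":4.8,"dy":-2.4,"dz":0,"wx":0,"wy":0,"wz":0.005,"claw":0},{"dx":0,"dy":0,"dz":4,"wx":0,"wy":0,"wz":0,"claw":0},{"dx":0,"dy":0,"dz":4,"wx":0,"wy":0,"wz":0,"claw":0},{"dx":0,"dy":0,"dz":4,"wx":0,"wy":0,"wz":0,"claw":0},{"dx":0,"dy":0,"dz":2,"wx":0,"wy":0,"wz":0,"claw":0},{"dx":0,"dy":0,"dz":1,"wx":0,"wy":0,"wz":0,"claw":0},{"dx":0,"dy":0,"dz":0,"wx":0,"wy":0,"wz":0,"claw":0},{"dx":0,"dy":0,"dz":0,"wx":0,"wy":0,"wz":0,"claw":0}]'
python3 - <<'E'
from h import *
where()
c=optics.grab_frame("wrist");cv2.imwrite("pics/w2.png",c["frame"])
E
```

```text
clock: 4.5
position: [0.5955, -0.0025, 0.0823]
tool_rot: [3.141, -0.001, 0.409]
force: [0.2, -1.4, 0.6]
grip_width: 0.0001
finger_force: 0.0
TCP in scale mm [[-90.8 -43.6  82.3]] rot [ 3.141e+00 -1.000e-03  4.090e-01] F [ 0.2 -1.4  0.6] t 4.5 w 9.561491205797984e-05
```

View pics/w2.png

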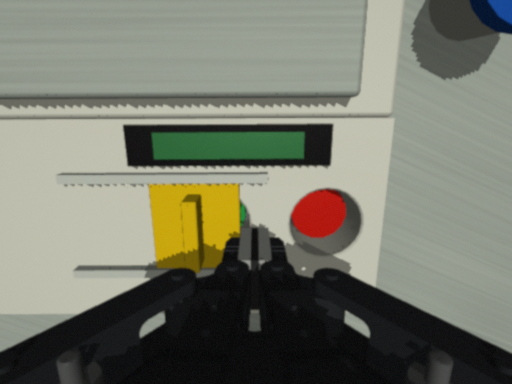

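The shut fingertips are at (255,240), about 20 mm to the right of the rib's face at (202,230). Next I'll go down another 1.1 cm and push towards +y.

```bash
python3 -m handwheel '[{"dx":0.2,"dy":0,"dz":1.1,"wx":0,"wy":0,"wz":-0.006,"claw":0},{"dx":0,"dy":-1,"dz":0,"wx":0,"wy":0,"wz":0,"claw":0},{"dx":0,"dy":-1,"dz":0,"wx":0,"wy":0,"wz":0,"claw":0},{"dx":0,"dy":-1,"dz":0,"wx":0,"wy":0,"wz":0,"claw":0},{"dx":0,"dy":-1,"dz":0,"wx":0,"wy":0,"wz":0,"claw":0},{"dx":0,"dy":-1,"dz":0,"wx":0,"wy":0,"wz":0,"claw":0},{"dx":0,"dy":0,"dz":0,"wx":0,"wy":0,"wz":0,"claw":0},{"dx":0,"dy":0,"dz":0,"wx":0,"wy":0,"wz":0,"claw":0}]'
python3 - <<'E'
from h import *
where()
c=optics.grab_frame("wrist")
m=optics.masks_of("guard_rib","wrist")[0];ys,xs=np.nonzero(m["region"]);print(m["p"],m["rect"],(toS(P,onplane(c,(xs.min(),np.median(ys)),.064))*1000).round(1),(toS(P,onplane(c,(xs.max(),np.median(ys)),.064))*1000).round(1))
E
```

```text
clock: 5.55
position: [0.5768, 0.0442, 0.0703]
tool_rot: [3.142, -0.0, 0.416]
force: [0.0, -0.2, 0.6]
grip_width: 0.0003
finger_force: 0.0
TCP in scale mm [[-89.1   6.7  70.3]] rot [ 3.142 -0.     0.416] F [ 0.  -0.2  0.6] t 5.55 w 0.00030804171322798785
0.92 [165.5, 187.4, 99.3, 85.0] [[-79.   52.2  64. ]] [[-79.    0.8  64. ]]
```

```bash
python3 -m handwheel '[{"dx":0,"dy":-0.4,"dz":0,"wx":0,"wy":0,"wz":0,"claw":0},{"dx":0,"dy":-0.3,"dz":0,"wx":0,"wy":0,"wz":0,"claw":0},{"dx":0,"dy":0,"dz":0,"wx":0,"wy":0,"wz":0,"claw":0},{"dx":0,"dy":0,"dz":0,"wx":0,"wy":0,"wz":0,"claw":0}]'
python3 - <<'E'
from h import *
where()
E
```

```text
clock: 6.15
position: [0.5738, 0.0508, 0.0703]
tool_rot: [-3.141, -0.0, 0.416]
force: [-0.5, 0.1, -0.6]
grip_width: 0.0001
finger_force: 0.0
TCP in scale mm [[-89.1  13.9  70.3]] rot [-3.141 -0.     0.416] F [-0.5  0.1 -0.6] t 6.15 w 5.404140443606583e-05
```

```bash
python3 -m handwheel '[{"dx":0,"dy":-0.2,"dz":0,"wx":0,"wy":0,"wz":0,"claw":0},{"dx":0,"dy":0,"dz":0,"wx":0,"wy":0,"wz":0,"claw":0}]'
python3 - <<'E'
from h import *
where()
c=optics.grab_frame("wrist");cv2.imwrite("pics/w3.png",c["frame"])
m=optics.masks_of("guard_rib","wrist")[0];ys,xs=np.nonzero(m["region"]);print(m["p"],m["rect"],(toS(P,onplane(c,(xs.min(),np.median(ys)),.064))*1000).round(1),(toS(P,onplane(c,(xs.max(),np.median(ys)),.064))*1000).round(1))
E
```

```text
clock: 6.4
position: [0.5732, 0.052, 0.0703]
tool_rot: [3.141, -0.0, 0.415]
force: [1.5, -3.3, -0.2]
grip_width: -0.0001
finger_force: 1.5
TCP in scale mm [[-89.2  15.3  70.3]] rot [ 3.141 -0.     0.415] F [ 1.5 -3.3 -0.2] t 6.4 w -9.724909702889804e-05
0.79 [172.7, 188.5, 97.4, 83.7] [[-78.5  58.2  64. ]] [[-78.5   6.8  64. ]]
```

View pics/w3.png

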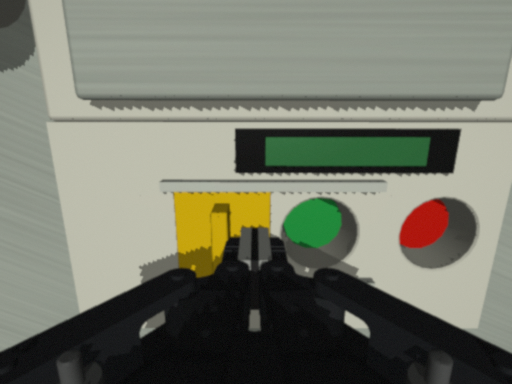

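The guard is at its stop, with about 3.6 N on the tool. The tare well is open at (319,231) with the green key showing. I'll back off, rise, go over the well and check the centre.

```bash
python3 -m handwheel '[{"dx":0,"dy":0.3,"dz":0,"wx":0,"wy":0,"wz":0,"claw":0},{"dx":0,"dy":0,"dz":-3,"wx":0,"wy":0,"wz":0,"claw":0},{"dx":0,"dy":0,"dz":-3,"wx":0,"wy":0,"wz":0,"claw":0},{"dx":-3,"dy":1.5,"dz":0,"wx":0,"wy":0,"wz":0,"claw":0},{"dx":-3,"dy":1.7,"dz":0,"wx":0,"wy":0,"wz":0,"claw":0},{"dx":0,"dy":0,"dz":0,"wx":0,"wy":0,"wz":0,"claw":0},{"dx":0,"dy":0,"dz":0,"wx":0,"wy":0,"wz":0,"claw":0}]'
python3 - <<'E'
from h import *
where()
c=optics.grab_frame("wrist");im=c["frame"].copy()
for k,z in(("tare",.04),("power",.04)):
    m=optics.masks_of(k,"wrist")[0];ys,xs=np.nonzero(m["region"]);print(k,m["p"],m["rect"],(toS(P,onplane(c,(xs.mean(),ys.mean()),z))*1000).round(1))
t=np.linspace(0,6.28,60)
for y in(-.02,-.085):
  for r,z in((.021,.06),(.018,.04)):
    uv=proj(c,toW(P,np.c_[-.09+r*np.cos(t),y+r*np.sin(t),z+0*t]));cv2.polylines(im,[uv.round().astype(int)],1,(255,0,255))
cv2.imwrite("pics/w4.png",im)
E
```

```text
clock: 7.38
position: [0.5327, -0.0032, 0.1305]
tool_rot: [-3.141, -0.001, 0.416]
force: [0.4, 0.2, 0.4]
grip_width: -0.0
finger_force: 0.0
TCP in scale mm [[-148.5  -18.9  130.5]] rot [-3.141e+00 -1.000e-03  4.160e-01] F [0.4 0.2 0.4] t 7.375 w -2.0911814300908174e-05
tare 0.93 [230.1, 90.9, 48.9, 52.8] [[-87.9 -19.7  40. ]]
power 0.85 [322.6, 94.3, 47.5, 48.3] [[-87.9 -84.9  40. ]]
```

View pics/w4.png

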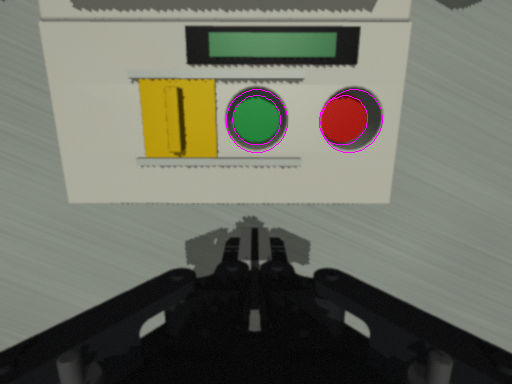

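The overlay rings match both wells. The tare centre is at (257,119), which is (-88, -20) mm in the scale frame. Now I'll move over it and descend into the well.

```bash
python3 -m handwheel '[{"dx":3,"dy":0.1,"dz":0,"wx":0,"wy":0,"wz":0,"claw":0},{"dx":3,"dy":0,"dz":0,"wx":0,"wy":0,"wz":0,"claw":0},{"dx":0,"dy":0,"dz":3,"wx":0,"wy":0,"wz":0,"claw":0},{"dx":0,"dy":0,"dz":3,"wx":0,"wy":0,"wz":0,"claw":0},{"dx":0,"dy":0,"dz":0,"wx":0,"wy":0,"wz":0,"claw":0},{"dx":0,"dy":0,"dz":0,"wx":0,"wy":0,"wz":0,"claw":0}]'
python3 -c "
from h import *
where()"
python3 -m handwheel '[{"dx":0,"dy":0,"dz":1,"wx":0,"wy":0,"wz":0,"claw":0},{"dx":0,"dy":0,"dz":1,"wx":0,"wy":0,"wz":0,"claw":0},{"dx":0,"dy":0,"dz":0.7,"wx":0,"wy":0,"wz":0,"claw":0},{"dx":0,"dy":0,"dz":0,"wx":0,"wy":0,"wz":0,"claw":0}]'
python3 -c "
from h import *
where()"
```

```text
clock: 8.28
position: [0.5881, 0.02, 0.0712]
tool_rot: [3.141, -0.001, 0.416]
force: [-0.4, -0.4, 0.3]
grip_width: -0.0003
finger_force: 0.0
TCP in scale mm [[-88.5 -20.1  71.2]] rot [ 3.141e+00 -1.000e-03  4.160e-01] F [-0.4 -0.4  0.3] t 8.275 w -0.0003273376918364618
clock: 8.78
position: [0.5872, 0.0195, 0.0427]
tool_rot: [-3.141, 0.001, 0.416]
force: [-1.0, -1.0, 0.5]
grip_width: 0.0001
finger_force: 0.0
TCP in scale mm [[-89.5 -20.1  42.7]] rot [-3.141e+00  1.000e-03  4.160e-01] F [-1.  -1.   0.5] t 8.775 w 0.0001001891945014717
```

```bash
python3 -m handwheel '[{"dx":0.05,"dy":0,"dz":0.5,"wx":0,"wy":0,"wz":0,"claw":0},{"dx":0,"dy":0,"dz":0.3,"wx":0,"wy":0,"wz":0,"claw":0},{"dx":0,"dy":0,"dz":0.1,"wx":0,"wy":0,"wz":0,"claw":0},{"dx":0,"dy":0,"dz":0,"wx":0,"wy":0,"wz":0,"claw":0},{"dx":0,"dy":0,"dz":0,"wx":0,"wy":0,"wz":0,"claw":0}]'
python3 -c "
from h import *
where()"
```

```text
clock: 9.4
position: [0.5883, 0.0198, 0.0346]
tool_rot: [3.141, -0.001, 0.416]
force: [1.2, -1.2, 4.7]
grip_width: 0.0002
finger_force: 2.4
TCP in scale mm [[-88.4 -20.3  34.6]] rot [ 3.141e+00 -1.000e-03  4.160e-01] F [ 1.2 -1.2  4.7] t 9.4 w 0.00016380919369252546
```

```bash
python3 -m handwheel '[{"dx":0,"dy":0,"dz":0.15,"wx":0,"wy":0,"wz":0,"claw":0},{"dx":0,"dy":0,"dz":0,"wx":0,"wy":0,"wz":0,"claw":0},{"dx":0,"dy":0,"dz":0,"wx":0,"wy":0,"wz":0,"claw":0}]'
python3 -c "
from h import *
where()"
```

```text
clock: 9.78
position: [0.5883, 0.0198, 0.0335]
tool_rot: [3.141, -0.001, 0.416]
force: [-2.0, -0.3, 16.0]
grip_width: -0.0002
finger_force: 8.0
TCP in scale mm [[-88.4 -20.3  33.5]] rot [ 3.141e+00 -1.000e-03  4.160e-01] F [-2.  -0.3 16. ] t 9.775 w -0.0002480635192699399
```

The key bottomed at 16 N. Now I'll come up, cross over the rib and lower on its +y side.

```bash
python3 -m handwheel '[{"dx":0,"dy":0,"dz":-3,"wx":0,"wy":0,"wz":0,"claw":0},{"dx":0,"dy":0,"dz":-3,"wx":0,"wy":0,"wz":0,"claw":0},{"dx":0,"dy":0,"dz":-2,"wx":0,"wy":0,"wz":0,"claw":0},{"dx":0,"dy":-4,"dz":0,"wx":0,"wy":0,"wz":0,"claw":0},{"dx":0,"dy":-4.2,"dz":0,"wx":0,"wy":0,"wz":0,"claw":0},{"dx":0,"dy":0,"dz":0,"wx":0,"wy":0,"wz":0,"claw":0},{"dx":0,"dy":0,"dz":3,"wx":0,"wy":0,"wz":0,"claw":0},{"dx":0,"dy":0,"dz":0,"wx":0,"wy":0,"wz":0,"claw":0}]'
python3 - <<'E'
from h import *
where()
c=optics.grab_frame("wrist");cv2.imwrite("pics/w5.png",c["frame"])
for k in("tare","guard_rib"): print(k,[(round(m["p"],2),m["rect"]) for m in optics.masks_of(k,"wrist")[:1]])
E
```

```text
clock: 10.78
position: [0.5538, 0.0938, 0.0813]
tool_rot: [-3.141, 0.004, 0.415]
force: [0.4, -0.2, -0.4]
grip_width: 0.0002
finger_force: 0.0
TCP in scale mm [[-90.1  61.4  81.3]] rot [-3.141  0.004  0.415] F [ 0.4 -0.2 -0.4] t 10.775 w 0.00015704988289996826
tare [(0.89, [358.5, 190.1, 50.4, 47.7])]
guard_rib [(0.6, [264.9, 179.7, 86.9, 92.3])]
```

View pics/w5.png

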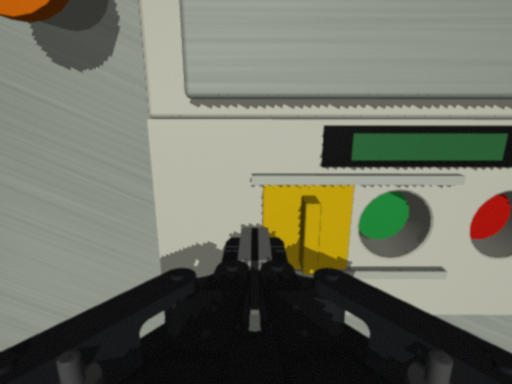

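The fingers are on the +y side of the rib, at (255,240) with the rib's face at about (302,235). The green key is up at (384,215). I'll push the guard closed.

```bash
python3 -m handwheel '[{"dx":0.15,"dy":0,"dz":1.1,"wx":0,"wy":-0.003,"wz":0,"claw":0},{"dx":0,"dy":1,"dz":0,"wx":0,"wy":0,"wz":0,"claw":0},{"dx":0,"dy":1,"dz":0,"wx":0,"wy":0,"wz":0,"claw":0},{"dx":0,"dy":1,"dz":0,"wx":0,"wy":0,"wz":0,"claw":0},{"dx":0,"dy":1,"dz":0,"wx":0,"wy":0,"wz":0,"claw":0},{"dx":0,"dy":1,"dz":0,"wx":0,"wy":0,"wz":0,"claw":0},{"dx":0,"dy":1,"dz":0,"wx":0,"wy":0,"wz":0,"claw":0},{"dx":0,"dy":0.2,"dz":0,"wx":0,"wy":0,"wz":0,"claw":0}]'
python3 -m handwheel '[{"dx":0,"dy":0.2,"dz":0,"wx":0,"wy":0,"wz":0,"claw":0},{"dx":0,"dy":0,"dz":0,"wx":0,"wy":0,"wz":0,"claw":0}]'
python3 -c "
from h import *
where()"
```

```text
clock: 11.92
position: [0.5816, 0.0378, 0.0718]
tool_rot: [3.141, 0.003, 0.415]
force: [-1.5, 1.7, 0.5]
grip_width: -0.0001
finger_force: 0.9
clock: 12.18
position: [0.5821, 0.0369, 0.0718]
tool_rot: [3.142, 0.003, 0.416]
force: [-0.3, 0.1, 0.5]
grip_width: 0.0002
finger_force: 0.1
TCP in scale mm [[-87.2  -2.1  71.8]] rot [3.142e+00 3.000e-03 4.160e-01] F [-0.3  0.1  0.5] t 12.175 w 0.00015415901837558993
```

```bash
python3 -m handwheel '[{"dx":0,"dy":0.2,"dz":0,"wx":0,"wy":0,"wz":0,"claw":0},{"dx":0,"dy":0,"dz":0,"wx":0,"wy":0,"wz":0,"claw":0}]'
python3 -c "
from h import *
where()"
```

```text
clock: 12.42
position: [0.5828, 0.0354, 0.0717]
tool_rot: [-3.141, 0.003, 0.416]
force: [-2.5, 2.8, 0.0]
grip_width: 0.0003
finger_force: 1.5
TCP in scale mm [[-87.1  -3.8  71.7]] rot [-3.141e+00  3.000e-03  4.160e-01] F [-2.5  2.8  0. ] t 12.425 w 0.00029280567126439887
```

Force is 3.8 N and the position is as predicted, so the guard is at its closed stop. I'll back off, rise and check.

```bash
python3 -m handwheel '[{"dx":0,"dy":-0.5,"dz":0,"wx":0,"wy":0,"wz":0,"claw":0},{"dx":0,"dy":0,"dz":-3,"wx":0,"wy":0,"wz":0,"claw":0},{"dx":0,"dy":0,"dz":-4,"wx":0,"wy":0,"wz":0,"claw":0},{"dx":0,"dy":0,"dz":-4,"wx":0,"wy":0,"wz":0,"claw":0},{"dx":-4,"dy":0,"dz":0,"wx":0,"wy":0,"wz":0,"claw":0},{"dx":-3,"dy":0,"dz":0,"wx":0,"wy":0,"wz":0,"claw":0},{"dx":0,"dy":0,"dz":0,"wx":0,"wy":0,"wz":0,"claw":0},{"dx":0,"dy":0,"dz":0,"wx":0,"wy":0,"wz":0,"claw":0}]'
python3 - <<'E'
from h import *
where()
c=optics.grab_frame("wrist");cv2.imwrite("pics/w6.png",c["frame"])
m=optics.masks_of("guard_rib","wrist")[0];ys,xs=np.nonzero(m["region"]);print(m["p"],m["rect"],(toS(P,onplane(c,(xs.mean(),ys.mean()),.068))*1000).round(1))
c=optics.grab_frame("top")
for k in("pot_mid","jar_left_mid","jar_right_mid"):print(k,[(round(m["p"],2),m["rect"]) for m in optics.masks_of(k,"top")[:1]])
E
```

```text
clock: 13.42
position: [0.5178, 0.0117, 0.1822]
tool_rot: [3.141, 0.002, 0.416]
force: [0.9, 0.6, 0.1]
grip_width: 0.0001
finger_force: 0.0
TCP in scale mm [[-156.2    0.7  182.2]] rot [3.141e+00 2.000e-03 4.160e-01] F [0.9 0.6 0.1] t 13.425 w 6.718953539480326e-05
0.86 [248.4, 71.7, 62.2, 66.3] [[-87.1 -19.7  68. ]]
pot_mid []
jar_left_mid [(0.61, [144.9, 165.9, 33.2, 28.7])]
jar_right_mid [(0.92, [308.0, 103.9, 29.4, 33.6])]
```

View pics/w6.png

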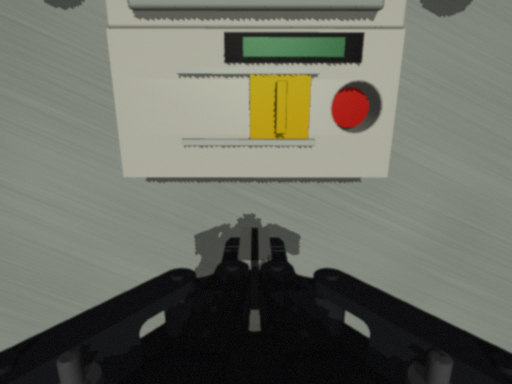

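The guard is at (280,106), fully over the well with no green showing, so it is closed. Its measured centre is y = -19.7 mm, which puts the joint at about 0. The jars haven't moved, and the arm never came near the pot.

```bash
python3 -c "
from workcell import job_done
print(job_done())"
```

```text
the job is handed in; nothing more can be done
None
```

I pushed the guard fully open, pressed the tare key to its stop, let it come back up, pushed the guard closed, and handed the job in with the arm clear. The hand-in returned no verdict; the last top picture showed both jars unmoved but did not pick out the pot, which the arm never went near.

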